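# Weigh the blue-lidded powder jar on the beam balance

## Robot

A 7-joint arm with a two-finger parallel gripper is mounted at the origin on the work surface. World frame = base frame: x ahead of the robot, y to its left, z up, the work surface at z = 0. Lengths are in m, angles in rad, forces in N, time in s.
With the tool pointing down it reaches from about 0.425 to 0.925 m from the base axis. Payload 6.8 kg.
Tool frame: the origin (TCP) lies midway between the tips of the shut fingers; the grasp point (between the pads) lies r.grip_point_offset behind it (r.grip_point_offset is the distance from the TCP to the grasp point, in m); z points along the fingers, y is the line along which they close (so a half turn about z gives the same grasp; the last joint's range is limited). The gripper opens to 85 mm and grips with 20 to 120 N. Pads are 22 mm wide; open, the fingers measure 114 mm over their backs; the gripper's body (76 mm by 85 mm) begins 54 mm behind the grasp point. The pads swing forward as they close: fully open they stand 13 mm farther back than shut.
Start: joints at [1.159, 0.477, 0.022, 1.555, -0.011, 1.109, -0.083], TCP at [0.202, -0.644, 0.2] pointing down, gripper open.
Joint ranges: [-2.96, 2.96], [-0.34, 2.1], [-1.41, 1.46], [0.24, 2.44], [-1.37, 4.51], [0.17, 1.92], [-2.96, 2.96]. Speed limits (rad/s): [2.39, 2.39, 3.14, 3.14, 3.14, 3.14, 3.14].

## Interface

Orientations are given as a rotation vector (axis times angle).
In Python, from bench import r gives the robot as it stands. The module is installed in compiled form; this text tells all that it offers.
- The arm moves only by the shell command python3 -m crank 'ROWS' [FORCE]. ROWS is JSON, a list of rows, each a list of 5 numbers: the shift along the world's x, y, z in units of 200 mm (1.0 is 200 mm), then the turn about the world's z in units of 45 degrees (1.0 is 45 degrees), then the opening, from -1 (shut) to 1 (fully open). In form: [[dx, dy, dz, turn, jaw], ...]. A call has 1 to 8 rows; each row shifts and turns the commanded pose from where the row before left it; what a row does not reach is not made up. A row lasts 1/12 s, in which the tool goes at most 41.7 mm and 7.16 degrees, less where a joint would pass 70% of its speed; a pose out of reach is approached as far as the arm can. A call with a number of a shift or a turn outside -1 to 1 is refused whole. A call with a gripper value outside its range is refused whole. The fingers move at their own pace and stop on an object; FORCE is the grip in N (left out, the last holds). Time passes only in rows, so rows that do not move let the fingers close. It gives the time, the measured TCP pose, the force, the opening and the grip force at its end, in the units of the state.
- r.get_obs(): the state, without advancing time (a new reading comes with each control period).
- r.grab_frame(name): name is "side" or "top"; returns the picture (400x640x3 uint8, blue, green, red); there is no depth.
- r.camera_model(name): a dict with "fx", "fy", "cx", "cy" (pixels), "R" (3x3) and "t" (3): a world point X has camera coordinates R X + t. Camera axes: x right, y down, z forward; pixel columns grow to the right and rows downward; lengths in m; the calibration is good to about 2 mm. A picture is of the moment at which its call begins. camera_model takes no time and is no camera call.
- r.hand_in(): hands the job in; it is judged then, once.
The state is a dict: "clock": time; "joints": joint angles; "qvel": joint speeds; "tau": joint torques, N m; "tcp_pos": TCP position; "orientation": TCP orientation; "contact_force": force on the tool from outside, world axes, zero at the start; "moment": the same for the moment, N m; "grip_width": finger opening in m; "gripper_force": force on a finger pad.
Only numpy, scipy, OpenCV 4.12 (cv2) and the standard library are available. Lean on these libraries where they do the work, as an engineer would, in place of code of your own. Each camera call takes 0.05 s, during which the arm holds its last target. There are 200 camera calls.

## Task

Weigh the blue-lidded powder jar on the bench's beam balance: stand it upright in the middle of the balance's round pan and let go, so that the pan sinks, then slide the brass counterpoise along the beam by its red fin until the beam rests level on its own.

Things in the scene. Friction and masses are not known exactly. Their poses are not given: they have to be found in the camera images.
- blue_jar: The jar to weigh: upright black cylinder with a blue lid and blue band, 56 mm across, 60 mm high (lid: top 18 mm). Origin at the centre of its underside, z up. About 0.3 kg, a quarter more or less. Two like jars with white and yellow lids stand near it.
- pan: Flat round steel pan, 100 mm across, no rim. Origin: centre of its upper face, 115 mm above the table when the beam is level. A linkage keeps it level; it rises or sinks 26 mm and starts at the top. Its +y points outward along the beam; the pivot, 85 mm above the table, lies along -y: 121 mm off at the top, 130 at level, 133 at the bottom. Where on the pan the load stands has no effect.
- fin (a point): Middle of the red fin that slides the brass counterpoise, 50 mm above the beam's axis. Fin: 18 mm thick along the beam, 24 across, from 25 below to 21 mm above this point; block under it 36 mm long. -y points outward, away from pivot and pan. Slides at 1.3 N, stays where left, 35 to 175 mm from the pivot; starts within 60 mm. Balances a jar at 80 to 145 mm, further out for a heavier one.
- beam (a joint): Tilt of the beam in rad: 0 level (its red tip then meets the red line on the white plate at the beam's end), positive with the pan up and the counterpoise down; stops at -0.2 and +0.2. Left alone it settles in about 1 s. Between the stops, sliding the counterpoise 10 mm outward raises the settled tilt by about 0.07 rad.
There are look-alikes about, which are no part of the job. What is shaped like the blue_jar but brown, pink or turquoise is not meant.

How it is judged:
By the outcome, as a careful person would: the job done as asked, in the order asked, and still so for the second after the job is handed in, with the robot touching nothing.
It also fails if it takes over 72 s, if anything falls off the work surface, if the arm or the gripper's body presses on something with over 40 N, if the wrist force passes 120 N, or if a joint passes its speed limit or range.

## Working session

There is one attempt and no reset: what is moved stays moved. The work goes in short steps, Python scripts to look and compute and a shell command to move; the robot and the scene stay as the last step left them, time stands still between calls to the robot, and variables do not carry over. Pictures are saved under pics/ and viewed, at most 11 in all, crops included, and the job is handed in when it is done.

```bash
mkdir -p pics; python3 - <<'E'
from bench import r
import cv2
for n in("top","side"):
    cv2.imwrite(f"pics/{n}0.png",r.grab_frame(n)); m=r.camera_model(n); print(n,{k:(v if not hasattr(v,'tolist') else v.round(3).tolist()) for k,v in m.items()})
o=r.get_obs(); print(o, r.grip_point_offset)
E
```

```text
top {'fx': 410.3086591221703, 'fy': 410.3086591221703, 'cx': 321.9662943310696, 'cy': 201.7895309701566, 'R': [[-0.026, -0.999, -0.027], [-0.991, 0.03, -0.128], [0.129, 0.023, -0.991]], 't': [-0.046, 0.437, 1.047]}
side {'fx': 452.36259066320474, 'fy': 452.36259066320474, 'cx': 319.10805263047604, 'cy': 202.07375915465084, 'R': [[-0.925, -0.379, 0.011], [-0.283, 0.671, -0.685], [0.252, -0.637, -0.728]], 't': [0.374, 0.238, 1.076]}
{'clock': 0.1, 'joints': array([ 1.15887718,  0.47770592,  0.02236797,  1.55636728, -0.01153773,
        1.10930093, -0.08313647]), 'qvel': array([-2.07491386e-04, -1.92493321e-03, -6.83988479e-05, -1.49136381e-03,
       -1.32583636e-03,  4.99084432e-04,  1.89610786e-03]), 'tau': array([ 4.44478574e-03, -5.97762573e+01,  1.61369797e+00, -2.81955957e+01,
        1.27881064e-02,  4.97909714e-03, -4.10272094e-05]), 'tcp_pos': array([ 0.20174082, -0.6435243 ,  0.19922498]), 'orientation': array([-3.10382899e+00, -4.75073195e-01,  5.44213918e-04]), 'contact_force': array([ 0.01102907, -0.31789003,  0.75291554]), 'moment': array([ 2.68012127e-05, -3.25599704e-02, -3.49803597e-02]), 'gripper_force': 0.0, 'grip_width': 0.08536493113456646} 0.0187
```

View pics/top0.png

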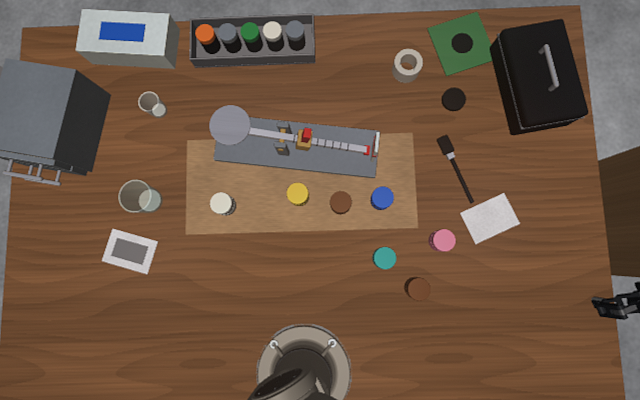

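View pics/side0.png

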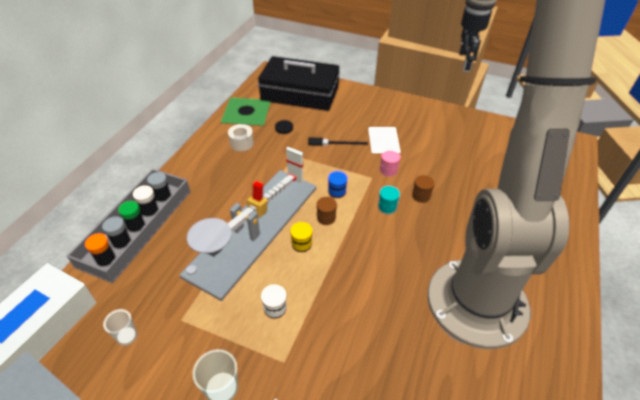

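The top view shows the blue-lidded jar at (382,198). Possible confusions are turquoise (385,258), pink (444,240), brown (341,202) and (419,289), white (221,203) and yellow (297,194). I choose blue at (382,198), which is (338,184) in the side view. The pan is at (230,125), the fin at (306,133) and the index plate at (377,143).

```bash
cat > h.py <<'E'
from bench import r
import cv2, numpy as np
def ray(n,u,v):
    m=r.camera_model(n);R=np.array(m["R"]);t=np.array(m["t"])
    return -R.T@t, R.T@np.array([(u-m["cx"])/m["fx"],(v-m["cy"])/m["fy"],1])
def onz(n,u,v,z):
    c,d=ray(n,u,v); return c+d*(z-c[2])/d[2]
def proj(n,X):
    m=r.camera_model(n);p=np.array(m["R"])@np.array(X)+np.array(m["t"])
    return m["fx"]*p[0]/p[2]+m["cx"],m["fy"]*p[1]/p[2]+m["cy"]
def tri(a,b):
    (c1,d1),(c2,d2)=ray("top",*a),ray("side",*b)
    s=np.linalg.lstsq(np.c_[d1,-d2],c2-c1,rcond=None)[0]
    p,q=c1+d1*s[0],c2+d2*s[1]; return (p+q)/2,np.linalg.norm(p-q)
def blobs(img,lo,hi,box,amin=20):
    x0,y0,x1,y1=box; m=cv2.inRange(cv2.cvtColor(img[y0:y1,x0:x1],cv2.COLOR_BGR2HSV),np.array(lo),np.array(hi))
    n,l,s,c=cv2.connectedComponentsWithStats(m)
    return [(int(s[i,4]),(c[i]+[x0,y0]).round(1).tolist(),(s[i,:4]+[x0,y0,0,0]).tolist()) for i in range(1,n) if s[i,4]>=amin]
E
python3 - <<'E'
from h import *
T,S=r.grab_frame("top"),r.grab_frame("side")
a=blobs(T,(105,120,60),(130,255,255),(360,180,400,220));print("blueT",a)
print("blueS",blobs(S,(105,120,40),(130,255,255),(320,165,355,205),5))
print("lid xy@.06",onz("top",*a[0][1],.06))
print("redT",blobs(T,(0,170,90),(6,255,255),(280,110,400,170),3)); print("redS",blobs(S,(0,170,90),(6,255,255),(230,140,320,220),3))
print("panT",blobs(T,(0,0,110),(180,60,255),(205,100,256,150)))
print("panS",blobs(S,(0,0,140),(180,60,255),(180,210,240,262)))
c=lambda i,x0,y0,x1,y1,f:cv2.resize(i[y0:y1,x0:x1],None,fx=f,fy=f,interpolation=cv2.INTER_CUBIC)
A=c(T,200,90,430,220,3.4);B=c(S,180,135,400,280,3);w=max(A.shape[1],0)
cv2.imwrite("pics/cropT.png",A);cv2.imwrite("pics/cropS.png",B)
E
```

```text
blueT [(386, [381.7, 197.7], [371, 187, 22, 23])]
blueS [(376, [337.1, 183.5], [329, 172, 18, 25])]
lid xy@.06 [ 0.43702659 -0.21071875  0.06      ]
redT [(70, [306.6, 133.1], [303, 128, 8, 11]), (24, [367.0, 150.9], [364, 146, 6, 9])]
redS [(154, [257.2, 189.9], [253, 181, 11, 19])]
panT [(1733, [232.6, 128.6], [209, 105, 47, 45])]
panS [(1979, [215.2, 239.6], [187, 215, 53, 47])]
```

View pics/cropT.png

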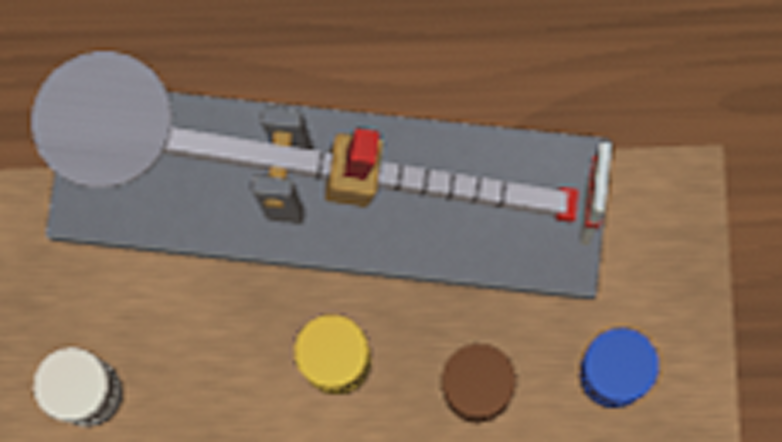

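View pics/cropS.png

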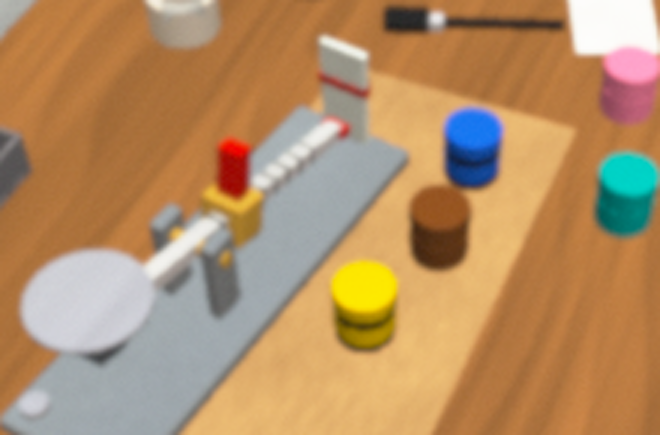

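The crops confirm the choice: the blue lid and blue band are at crop (619,367), upright, with the brown jar about 40 px to its left. The pan centre is at about top (229.7,125) and side (209.3,236). The red tip is at top (367,151) and side (294,178).

```bash
python3 - <<'E'
from h import *
P=onz("top",229.7,125,.141);print("pan ray",P,"tri",tri((229.7,125),(209.3,236)), "edgeR",[np.linalg.norm(onz("top",229.7+s*20.3,125,.141)-P) for s in(-1,1)])
tip=tri((367,151),(293.7,177.7));print("tip",tip)
d=tip[0][:2]-P[:2];L=np.linalg.norm(d);print("len",L,"dir",d/L,"deg",np.degrees(np.arctan2(d[1],d[0])))
piv=P[:2]+d/L*.121;print("pivot",piv,"projT",proj("top",[*piv,.085]))
f=tri((306.6,133.1),(258.5,190));print("fin",f,"dist from piv",(f[0][:2]-piv)@d/L, "perp",np.cross(d/L,f[0][:2]-piv))
for n,u,v in(("brown",341,202),("yellow",297.5,194)):print(n,onz("top",u,v,.06))
o=r.get_obs()
print(tri((381.7,190),(337.1,178)))
from scipy.spatial.transform import Rotation as R
M=R.from_rotvec(o["orientation"]).as_matrix();print("tool y",M[:,1],"z",M[:,2],o["tcp_pos"])
E
```

```text
pan ray [0.61392599 0.15648717 0.141     ] tri (array([0.61375117, 0.15717378, 0.13565465]), np.float64(0.0038435404520355525)) edgeR [np.float64(0.049356793251394596), np.float64(0.04922186310983624)]
tip (array([ 0.56074131, -0.18087022,  0.04184827]), np.float64(0.006356662711784891))
len 0.34152396492180404 dir [-0.15572754 -0.98780005] deg -98.95899337187443
pivot [0.59508296 0.03696337] projT (np.float64(282.07045208811), np.float64(137.52294584018344))
fin (array([ 0.58857951, -0.02877478,  0.12266868]), np.float64(0.008671446797305103)) dist from piv 0.06594891261060347 perp 0.003813126267815394
brown [ 0.42913086 -0.10746324  0.06      ]
yellow [0.45298537 0.00258705 0.06      ]
(array([ 0.44750003, -0.21397807,  0.05563214]), np.float64(0.01999884126258945))
tool y [ 0.29914326 -0.95420756 -0.0011136 ] z [-3.79183952e-04  1.04816250e-03 -9.99999379e-01] [ 0.20180921 -0.64373197  0.19949894]<stdin>:6: DeprecationWarning: Arrays of 2-dimensional vectors are deprecated. Use arrays of 3-dimensional vectors instead. (deprecated in NumPy 2.0)
```

```bash
for i in 1 ; do python3 -m crank '[[0.073,0.135,0,-0.074,0.8],[0.073,0.135,0,-0.074,0.8],[0.073,0.135,0,-0.074,0.8],[0.073,0.135,0,-0.074,0.8],[0.073,0.135,0,-0.074,0.8],[0.073,0.135,0,-0.074,0.8],[0.073,0.135,0,-0.074,0.8],[0.073,0.135,0,-0.074,0.8]]' 40; python3 -m crank '[[0.073,0.135,0,0,0.8],[0.073,0.135,0,0,0.8],[0.073,0.135,0,0,0.8],[0.073,0.135,0,0,0.8],[0.073,0.135,0,0,0.8],[0.073,0.135,0,0,0.8],[0.073,0.135,0,0,0.8],[0.073,0.135,0,0,0.8]]'; python3 -m crank '[[0,0,0,0,0.8],[0,0,0,0,0.8]]'; done
```

```text
clock: 0.87
tcp_pos: [0.3192, -0.4266, 0.2001]
orientation: [-3.131, 0.258, -0.0]
contact_force: [1.3, -0.1, 0.1]
grip_width: 0.077
gripper_force: 0.0
clock: 1.53
tcp_pos: [0.4359, -0.2107, 0.2002]
orientation: [3.131, -0.253, 0.0]
contact_force: [0.3, -0.5, 0.1]
grip_width: 0.0769
gripper_force: 0.0
clock: 1.7
tcp_pos: [0.4363, -0.2104, 0.2001]
orientation: [-3.132, 0.246, -0.0]
contact_force: [-0.4, 0.4, 0.3]
grip_width: 0.0766
gripper_force: 0.0
```

```bash
python3 -m crank '[[0,0,-0.13,0,0.8],[0,0,-0.13,0,0.8],[0,0,-0.13,0,0.8],[0,0,-0.12,0,0.8],[0,0,-0.12,0,0.8],[0,0,-0.11,0,0.8],[0,0,-0.1,0,0.8],[0,0,-0.05,0,0.8]]'; python3 -m crank '[[0,0,0,0,0.8],[0,0,0,0,0.2],[0,0,0,0,0.2],[0,0,0,0,0.1],[0,0,0,0,0.1],[0,0,0,0,0.1],[0,0,0,0,0.1],[0,0,0,0,0.1]]' 40
```

```text
clock: 2.37
tcp_pos: [0.4334, -0.213, 0.0199]
orientation: [-3.131, 0.256, 0.005]
contact_force: [-0.5, -0.2, 0.6]
grip_width: 0.0767
gripper_force: 0.0
clock: 3.03
tcp_pos: [0.4364, -0.213, 0.0236]
orientation: [3.13, -0.254, 0.004]
contact_force: [-2.2, -0.0, 6.4]
grip_width: 0.0531
gripper_force: 41.4
```

```bash
python3 -m crank '[[0,0,0.05,0,0.1],[0,0,0.1,0,0.1],[0,0,0.15,0,0.1],[0,0,0.15,0,0.1],[0,0,0.15,0,0.1],[0,0,0.15,0,0.1],[0,0,0.15,0,0.1],[0,0,0.05,0,0.1]]'
python3 - <<'E'
from h import *
T=r.grab_frame("top");S=r.grab_frame("side")
cv2.imwrite("pics/lift.png",np.hstack([cv2.resize(i[50:300,250:450],None,fx=2,fy=2) for i in (T,S)]))
print(r.get_obs()["tcp_pos"])
E
```

```text
clock: 3.7
tcp_pos: [0.4374, -0.2126, 0.2171]
orientation: [3.129, -0.253, 0.011]
contact_force: [1.1, 0.2, -3.2]
grip_width: 0.0521
gripper_force: 43.1
[ 0.43668237 -0.21247576  0.21427499]
```

View pics/lift.png

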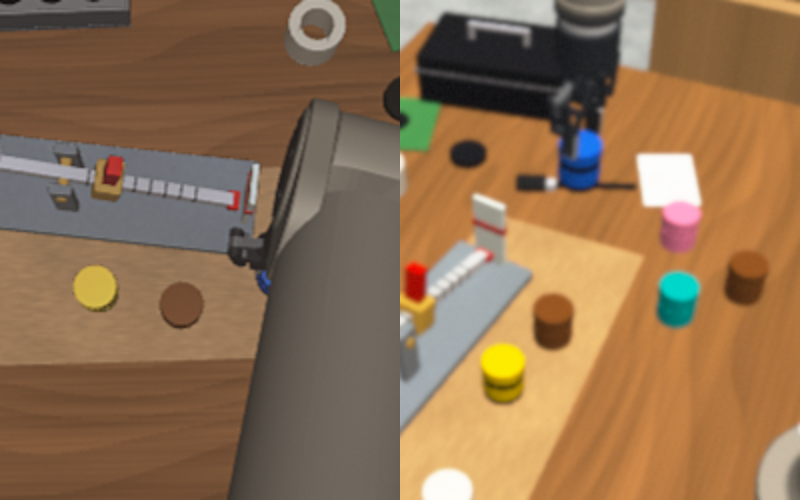

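The jar is held upright by its blue band, with the lid at crop (580,160) in the side half. Next I carry it to the pan.

```bash
python3 -m crank '[[0.03,0.06,0.02,0,0.1],[0.055,0.115,0,0,0.1],[0.055,0.115,0,0,0.1],[0.055,0.115,0,0,0.1],[0.055,0.115,0,0,0.1],[0.055,0.115,0,0,0.1],[0.055,0.115,0,0,0.1],[0.055,0.115,0,0,0.1]]'; python3 -m crank '[[0.055,0.115,0,0,0.1],[0.055,0.115,0,0,0.1],[0.055,0.115,0,0,0.1],[0.055,0.115,0,0,0.1],[0.055,0.115,0,0,0.1],[0.055,0.115,0,0,0.1],[0.055,0.115,0,0,0.1],[0.055,0.115,0,0,0.1]]'; python3 -m crank '[[0.03,0.06,0,0,0.1],[0,0,0,0,0.1],[0,0,0,0,0.1],[0,0,0,0,0.1]]'
python3 - <<'E'
from h import *
S=r.grab_frame("side");o=r.get_obs();print(o["tcp_pos"],o["grip_width"])
cv2.imwrite("pics/over.png",cv2.resize(S[120:300,130:370],None,fx=3,fy=3))
X=o["tcp_pos"]+[0,0,-.0236];print("exp jar bottom proj",proj("side",X),"pan",proj("side",[.614,.1565,.141]))
print(blobs(S,(105,120,40),(130,255,255),(150,150,330,300),15), proj("side",X+[0,0,.052]))
E
```

```text
clock: 4.47
tcp_pos: [0.5172, -0.0379, 0.2135]
orientation: [3.131, -0.253, -0.007]
contact_force: [0.1, -0.4, -3.9]
grip_width: 0.052
gripper_force: 42.9
clock: 5.13
tcp_pos: [0.6053, 0.1456, 0.2129]
orientation: [3.13, -0.252, -0.007]
contact_force: [-0.4, 0.5, -4.1]
grip_width: 0.0522
gripper_force: 42.9
clock: 5.47
tcp_pos: [0.6117, 0.155, 0.2147]
orientation: [3.129, -0.255, -0.004]
contact_force: [-0.2, -1.6, -2.4]
grip_width: 0.0521
gripper_force: 43.0
[0.61195807 0.1547568  0.21518139] 0.052022851887493914
exp jar bottom proj (np.float64(205.52039012631224), np.float64(219.089408837288)) pan (np.float64(208.15344181184918), np.float64(234.00131304601774))
[(700, [204.1, 208.4], [191, 191, 26, 36])] (np.float64(201.2864407959637), np.float64(202.8673773654146))
```

View pics/over.png

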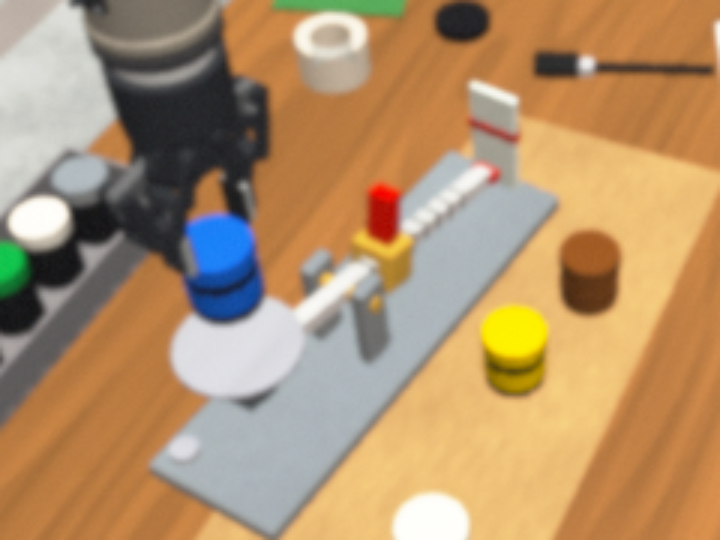

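The jar is upright over the pan, at crop (225,270), with the pan at (238,347). I lower it and follow the pan down and outward.

```bash
python3 -m crank '[[0.01,0.005,-0.06,0,0.1],[0,0,-0.06,0,0.1],[0,0,-0.06,0,0.1],[0,0,-0.04,0,0.1],[0,0,-0.02,0,0.1],[0,0,0,0,0.1]]'; python3 -m crank '[[0.002,0.015,-0.04,0,0.1],[0.002,0.015,-0.04,0,0.1],[0.002,0.01,-0.04,0,0.1],[0.002,0.01,-0.04,0,0.1],[0.001,0.005,-0.04,0,0.1],[0,0.005,-0.03,0,0.1],[0,0,-0.02,0,0.1],[0,0,0,0,0.1]]';python3 -m crank '[[0,0,0,0,0.1],[0,0,0,0,0.1]]'
```

```text
clock: 6.02
tcp_pos: [0.6135, 0.1575, 0.1663]
orientation: [3.13, -0.253, -0.004]
contact_force: [0.1, 0.0, -3.6]
grip_width: 0.0523
gripper_force: 42.9
clock: 6.68
tcp_pos: [0.6158, 0.17, 0.117]
orientation: [3.131, -0.253, -0.002]
contact_force: [0.8, 1.4, -2.0]
grip_width: 0.0522
gripper_force: 43.6
clock: 6.85
tcp_pos: [0.6163, 0.1698, 0.1184]
orientation: [3.131, -0.253, -0.0]
contact_force: [-0.1, -0.4, -2.1]
grip_width: 0.0521
gripper_force: 43.6
```

```bash
python3 -m crank '[[0,0,-0.01,0,0.1],[0,0,-0.01,0,0.1],[0,0,0,0,0.1],[0,0,0,0,0.1]]'; python3 -m crank '[[0,0,-0.01,0,0.1],[0,0,0,0,0.1],[0,0,0,0,0.1]]'
```

```text
clock: 7.18
tcp_pos: [0.6163, 0.17, 0.1141]
orientation: [-3.131, 0.253, 0.0]
contact_force: [-0.9, 0.4, -0.9]
grip_width: 0.0525
gripper_force: 43.6
clock: 7.43
tcp_pos: [0.6164, 0.17, 0.1124]
orientation: [-3.131, 0.253, -0.0]
contact_force: [-1.3, 0.8, 1.0]
grip_width: 0.0524
gripper_force: 44.3
```

```bash
python3 -m crank '[[0,0,0,0,0.3],[0,0,0,0,0.4],[0,0,0,0,0.7],[0,0,0,0,0.8],[0,0,0,0,0.8],[0,0,0,0,0.8]]' 20; python3 -m crank '[[0,0,0.05,0,0.8],[0,0,0.1,0,0.8],[0,0,0.15,0,0.8],[0,0,0.15,0,0.8],[0,0,0.15,0,0.8],[0,0,0.1,0,0.8],[0,0,0.05,0,0.8],[0,0,0,0,0.8]]'
python3 - <<'E'
from h import *
S=r.grab_frame("side");T=r.grab_frame("top");o=r.get_obs();print(o["tcp_pos"],o["grip_width"])
cv2.imwrite("pics/placed.png",cv2.resize(S[130:290,150:390],None,fx=3.3,fy=3.3,interpolation=cv2.INTER_CUBIC))
print("redS",blobs(S,(0,150,80),(8,255,255),(230,140,330,220),3)); print("redT",blobs(T,(0,150,80),(8,255,255),(280,110,400,170),3))
E
```

```text
clock: 7.93
tcp_pos: [0.6164, 0.1698, 0.1121]
orientation: [3.131, -0.253, 0.0]
contact_force: [0.3, -0.2, 1.0]
grip_width: 0.0771
gripper_force: 0.0
clock: 8.6
tcp_pos: [0.6177, 0.1705, 0.2654]
orientation: [-3.129, 0.253, -0.008]
contact_force: [-0.4, 0.3, -0.7]
grip_width: 0.077
gripper_force: 0.0
[0.61592238 0.1696556  0.26138759] 0.07676484598365985
redS [(6, [293.3, 154.5], [293, 153, 2, 4]), (148, [251.9, 187.8], [245, 180, 14, 17])]
redT [(137, [297.1, 131.1], [291, 124, 13, 16]), (39, [369.6, 140.8], [366, 136, 7, 10]), (5, [373.2, 155.8], [372, 155, 4, 2])]
```

View pics/placed.png

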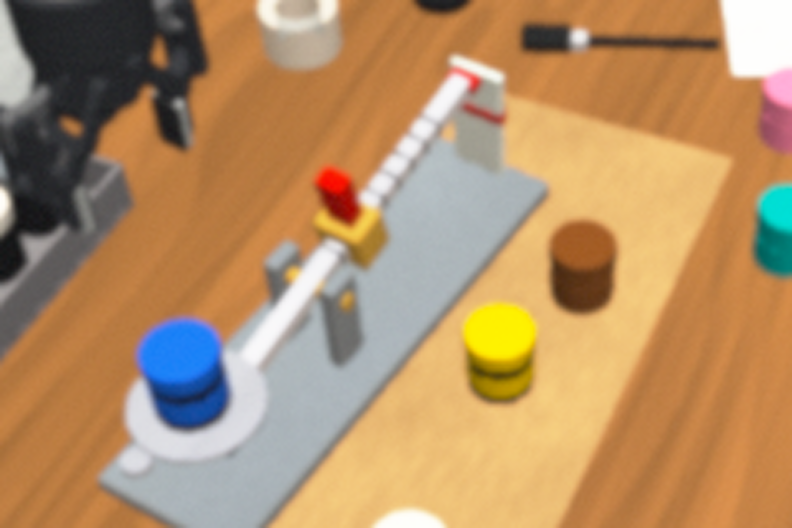

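The blue jar stands upright near the pan's middle, at crop (188,375), and is released. The pan is down and the beam tip up at (465,78). The red fin is at (338,195). Next is the fin's position.

```bash
python3 - <<'E'
from h import *
f=tri((297.1,131.1),(251.9,187.8));print(f)
d=np.array([-.156,-.988]);piv=np.array([.595,.037])
print("outward",(f[0][:2]-piv)@d)
for s in(.05,.055,.06):
    o=s*np.cos(.2)-.05*np.sin(.2);X=[*(piv+d*o),.085+s*np.sin(.2)+.05*np.cos(.2)];print(s,X,proj("top",X),proj("side",X))
E
python3 -m crank '[[-0.0175,-0.08,0,0,0.06],[-0.0175,-0.115,0,0,0.06],[-0.0175,-0.115,0,0,0.06],[-0.0175,-0.115,0,0,0.06],[-0.0175,-0.115,0,0,0.06],[-0.0175,-0.115,0,0,0.06],[-0.0175,-0.115,0,0,0.06],[-0.0175,-0.12,0,0,0.06]]'; python3 -m crank '[[0,0,0,0,0.06],[0,0,0,0,0.06]]'
```

```text
(array([ 0.58954557, -0.00697695,  0.14885384]), np.float64(0.002202654977295009))
outward 0.044300121915104386
0.05 [np.float64(0.5889051014730398), np.float64(-0.0016010240040813112), np.float64(0.14393679543181515)] (np.float64(295.171179568138), np.float64(132.50045684352335)) (np.float64(250.86621528526), np.float64(190.55410931822266))
0.055 [np.float64(0.5881406495423236), np.float64(-0.006442552898617046), np.float64(0.14493014208579044)] (np.float64(297.1641248942109), np.float64(132.62000095342876)) (np.float64(252.0267643633948), np.float64(189.07893300748046))
0.06 [np.float64(0.5873761976116074), np.float64(-0.011284081793152774), np.float64(0.14592348873976577)] (np.float64(299.16194127345517), np.float64(132.7398372468216)) (np.float64(253.1828361255834), np.float64(187.60944782220977))
clock: 9.37
tcp_pos: [0.5865, -0.0105, 0.2601]
orientation: [3.131, -0.254, -0.006]
contact_force: [0.9, 0.0, -0.3]
grip_width: 0.0455
gripper_force: 0.0
clock: 9.53
tcp_pos: [0.5869, -0.0113, 0.2604]
orientation: [3.13, -0.26, -0.005]
contact_force: [-0.1, 0.3, 0.2]
grip_width: 0.0452
gripper_force: 0.0
```

```bash
python3 -m crank '[[0.008,0.02,-0.1,0,0.06],[0,0,-0.1,0,0.06],[0,0,-0.1,0,0.06],[0,0,-0.1,0,0.06],[0,0,-0.08,0,0.06],[0,0,-0.06,0,0.06],[0,0,-0.04,0,0.06],[0,0,0,0,0.06]]'; python3 -m crank '[[0,0,0,0,-0.3],[0,0,0,0,-0.3],[0,0,0,0,-0.3],[0,0,0,0,-0.3]]' 20
python3 - <<'E'
from h import *
S=r.grab_frame("side");print(r.get_obs()["tcp_pos"],blobs(S,(0,150,80),(8,255,255),(230,120,330,240),3))
cv2.imwrite("pics/strad.png",cv2.resize(S[110:250,200:340],None,fx=4,fy=4,interpolation=cv2.INTER_CUBIC))
E
```

```text
clock: 10.2
tcp_pos: [0.5885, -0.0038, 0.144]
orientation: [3.131, -0.252, -0.006]
contact_force: [-0.1, 0.3, 0.3]
grip_width: 0.0455
gripper_force: 0.0
clock: 10.53
tcp_pos: [0.5906, -0.0041, 0.1471]
orientation: [-3.131, 0.253, -0.003]
contact_force: [-0.9, -0.1, 0.6]
grip_width: 0.03
gripper_force: 0.0
[ 0.59044601 -0.004094    0.14692046] [(6, [293.3, 154.5], [293, 153, 2, 4]), (133, [252.5, 188.4], [247, 180, 12, 17])]
```

View pics/strad.png

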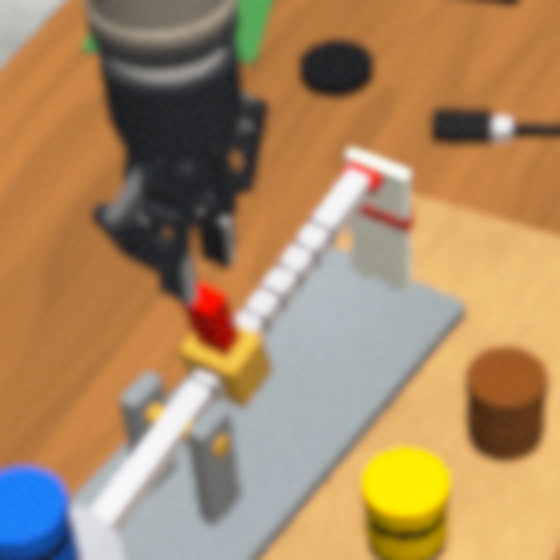

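The fingers straddle the fin's top, at crop (190,295) and (220,260), with the fin at (212,315). I lower a little and push outward.

```bash
python3 -m crank '[[-0.01,0,-0.02,0,-0.3],[0,0,-0.02,0,-0.3],[-0.0065,-0.041,0,0,-0.3],[-0.0065,-0.041,0,0,-0.3],[-0.0065,-0.041,0,0,-0.3],[-0.0065,-0.041,0,0,-0.3],[-0.0065,-0.041,0,0,-0.3],[0,0,0,0,-0.3]]'; cat >> h.py <<'E'
def look():
    S=r.grab_frame("side");o=r.get_obs();print(o["clock"],o["tcp_pos"].round(4),o["contact_force"].round(1))
    print(blobs(S,(0,130,70),(10,255,255),(230,120,330,240),4)); return S
E
python3 -c "
from h import *
look()"
```

```text
clock: 11.25
tcp_pos: [0.5811, -0.0483, 0.1381]
orientation: [3.13, -0.258, -0.0]
contact_force: [0.2, -0.6, -0.0]
grip_width: 0.03
gripper_force: 0.0
11.3 [ 0.5813 -0.0469  0.1381] [-0.3  0.4 -0.9]
[(11, [293.1, 154.4], [291, 152, 4, 6]), (19, [297.0, 164.4], [291, 162, 12, 5]), (167, [251.9, 187.9], [245, 180, 14, 18])]
```

The fin didn't move, so I look at why.

```bash
python3 -c "
from h import *
S=look();T=r.grab_frame('top')
A=cv2.resize(S[110:230,210:330],None,fx=4,fy=4,interpolation=cv2.INTER_CUBIC);B=cv2.resize(T[80:180,260:340],(384,480),interpolation=cv2.INTER_CUBIC)
cv2.imwrite('pics/miss.png',A if B.mean()<1 else np.hstack([A,B])[:,:800])
p=r.get_obs()['tcp_pos'];print(proj('side',p),proj('side',p+[.156*.015,.988*.015,0]),proj('side',p-[.156*.015,.988*.015,0]))"
```

```text
11.35 [ 0.5814 -0.0457  0.1382] [0.  0.2 0.1]
[(11, [293.1, 154.4], [291, 152, 4, 6]), (19, [297.0, 164.4], [291, 162, 12, 5]), (167, [251.9, 187.9], [245, 180, 14, 18])]
(np.float64(261.76563208195427), np.float64(181.75558309729627)) (np.float64(258.2378217019824), np.float64(185.27984618668032)) (np.float64(265.23953402516884), np.float64(178.28517423855578))
```

View pics/miss.png

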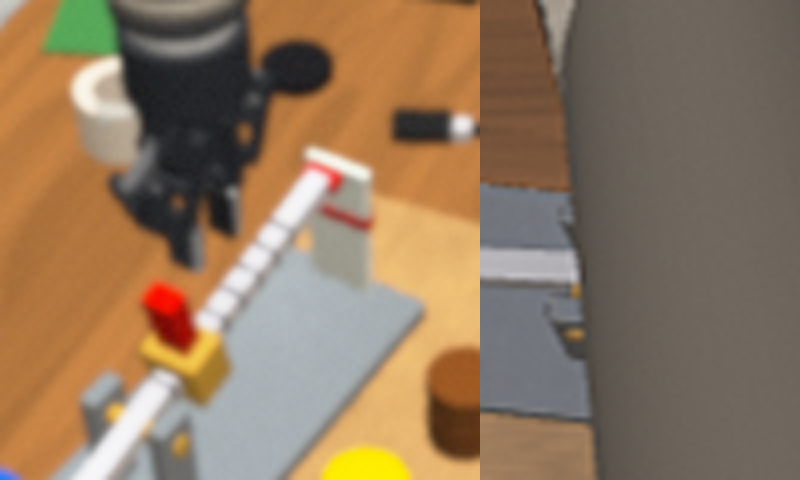

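The fingers at this opening end well above the TCP: the tip shows at side px (257,177), against a predicted 185. They therefore passed over the fin, which is at crop (170,315). I go back and straddle it lower.

```bash
python3 -m crank '[[0,0,0.1,0,-0.3],[0,0,0.15,0,0.0],[0.0115,0.065,0,0,0.0],[0.0115,0.065,0,0,0.0],[0.0115,0.075,0,0,0.0],[0,0,0,0,0.0],[0,0,0,0,0.0]]'; python3 -m crank '[[0,0,-0.1,0,0.0],[0,0,-0.1,0,0.0],[0,0,-0.08,0,0.0],[0,0,-0.05,0,0.0],[0,0,0,0,-0.2],[0,0,0,0,-0.3],[0,0,0,0,-0.3]]'
python3 -c "
from h import *
S=look()"
```

```text
clock: 11.98
tcp_pos: [0.5878, -0.0023, 0.1873]
orientation: [-3.132, 0.248, 0.002]
contact_force: [0.2, -0.8, 0.2]
grip_width: 0.0424
gripper_force: 0.0
clock: 12.57
tcp_pos: [0.589, -0.0043, 0.1229]
orientation: [-3.131, 0.253, -0.002]
contact_force: [-0.4, -0.2, -0.8]
grip_width: 0.0299
gripper_force: 0.0
12.6167 [ 0.5892 -0.0042  0.1232] [-0.4 -0.7  0.1]
[(11, [293.1, 154.4], [291, 152, 4, 6]), (19, [297.0, 164.4], [291, 162, 12, 5]), (126, [253.7, 188.2], [249, 179, 10, 19])]
```

```bash
python3 -m crank '[[-0.0047,-0.03,0,0,-0.3],[-0.0047,-0.03,0,0,-0.3],[-0.0047,-0.03,0,0,-0.3],[-0.0047,-0.03,0,0,-0.3],[0,0,0,0,-0.3]]'
python3 -c "
from h import *
S=look()"
```

```text
clock: 13.03
tcp_pos: [0.5846, -0.0304, 0.1224]
orientation: [3.13, -0.257, 0.001]
contact_force: [0.5, 0.9, -0.8]
grip_width: 0.0299
gripper_force: 0.1
13.0833 [ 0.5844 -0.0296  0.1222] [0.2 1.4 1.3]
[(16, [293.4, 157.6], [290, 155, 6, 7]), (16, [298.1, 164.8], [294, 163, 9, 4]), (109, [258.7, 184.6], [252, 175, 11, 18])]
```

```bash
python3 -m crank '[[-0.004,-0.025,0,0,-0.3],[-0.004,-0.025,0,0,-0.3],[0.004,0.025,0,0,-0.3],[0,0,0,0,-0.3],[0,0,0,0,-0.3],[0,0,0,0,-0.3],[0,0,0,0,-0.3],[0,0,0,0,-0.3]]'; python3 -m crank '[[0,0,0,0,-0.3],[0,0,0,0,-0.3],[0,0,0,0,-0.3],[0,0,0,0,-0.3]]'
python3 -c "
from h import *
S=look()
d=np.array([-.156,-.988]);piv=np.array([.595,.037])
for t in(-.2,-.1,-.05,0,.05): 
  L=.2165; print(t,[np.round(proj('side',[*(piv+d*(L*np.cos(t)+.00*np.sin(t))),.085-L*np.sin(t)]),1) for L in (.2,.21)])
"
```

```text
clock: 13.75
tcp_pos: [0.5835, -0.0328, 0.122]
orientation: [-3.131, 0.252, 0.001]
contact_force: [-1.2, 1.7, -0.3]
grip_width: 0.0298
gripper_force: 0.5
clock: 14.08
tcp_pos: [0.5836, -0.0329, 0.122]
orientation: [-3.131, 0.253, 0.001]
contact_force: [-0.6, 1.0, 0.1]
grip_width: 0.0297
gripper_force: 0.7
14.1333 [ 0.5837 -0.0329  0.122 ] [-0.5  1.6 -1. ]
[(11, [293.1, 154.4], [291, 152, 4, 6]), (20, [296.9, 164.3], [291, 162, 12, 5]), (96, [260.1, 181.0], [256, 173, 9, 17])]
-0.2 [array([286.7, 160.6]), array([288.7, 158. ])]
-0.1 [array([287.6, 165.4]), array([289.6, 163. ])]
-0.05 [array([287.9, 167.9]), array([289.9, 165.7])]
0 [array([288.1, 170.5]), array([290.1, 168.4])]
0.05 [array([288.2, 173.2]), array([290.2, 171.2])]
```

```bash
python3 -m crank '[[-0.004,-0.025,0,0,-0.2],[-0.004,-0.025,0,0,-0.2],[-0.004,-0.025,0,0,-0.2],[-0.004,-0.025,0,0,-0.2],[0,0,0,0,-0.2],[0.004,0.025,0,0,-0.2],[0,0,0,0,-0.2],[0,0,0,0,-0.2]]'; python3 -m crank '[[0,0,0,0,-0.2],[0,0,0,0,-0.2],[0,0,0,0,-0.2],[0,0,0,0,-0.2],[0,0,0,0,-0.2],[0,0,0,0,-0.2]]'
python3 -c "
from h import *
S=look()"
```

```text
clock: 14.8
tcp_pos: [0.5815, -0.0476, 0.1222]
orientation: [-3.131, 0.252, -0.0]
contact_force: [-0.4, -0.5, -0.1]
grip_width: 0.0338
gripper_force: 0.0
clock: 15.3
tcp_pos: [0.5814, -0.0481, 0.1221]
orientation: [3.131, -0.253, 0.0]
contact_force: [-0.5, -0.6, 0.6]
grip_width: 0.0336
gripper_force: 0.0
15.35 [ 0.5814 -0.0481  0.1221] [-0.3 -0.1 -0.1]
[(11, [293.1, 154.4], [291, 152, 4, 6]), (19, [297.0, 164.4], [291, 162, 12, 5]), (108, [263.5, 176.0], [259, 168, 9, 18])]
```

```bash
python3 -m crank '[[-0.004,-0.025,0.02,0,-0.2],[-0.004,-0.025,0.01,0,-0.2],[-0.004,-0.025,0,0,-0.2],[0,0,0,0,-0.2],[0.004,0.025,0,0,-0.2],[0,0,0,0,-0.2],[0,0,0,0,-0.2],[0,0,0,0,-0.2]]'; python3 -m crank '[[0,0,0,0,-0.2],[0,0,0,0,-0.2],[0,0,0,0,-0.2],[0,0,0,0,-0.2],[0,0,0,0,-0.2],[0,0,0,0,-0.2]]'
python3 -c "
from h import *
S=look()"
```

```text
clock: 16.02
tcp_pos: [0.5798, -0.0578, 0.1281]
orientation: [3.131, -0.252, -0.0]
contact_force: [0.5, -0.1, -0.3]
grip_width: 0.0344
gripper_force: 0.0
clock: 16.52
tcp_pos: [0.5798, -0.0581, 0.1281]
orientation: [3.131, -0.253, 0.0]
contact_force: [0.7, -0.0, 0.6]
grip_width: 0.034
gripper_force: 0.0
16.5667 [ 0.5798 -0.0581  0.1281] [ 1.  -0.3 -1. ]
[(13, [293.2, 154.3], [291, 152, 5, 6]), (20, [296.9, 164.3], [291, 162, 12, 5]), (103, [265.6, 173.8], [261, 165, 9, 18])]
```

Still on the stop, but free. Continue.

```bash
python3 -m crank '[[-0.004,-0.025,0.01,0,-0.2],[-0.004,-0.025,0,0,-0.2],[-0.004,-0.025,0,0,-0.2],[0,0,0,0,-0.2],[0.004,0.025,0,0,-0.2],[0,0,0,0,-0.2],[0,0,0,0,-0.2],[0,0,0,0,-0.2]]'; python3 -m crank '[[0,0,0,0,-0.2],[0,0,0,0,-0.2],[0,0,0,0,-0.2],[0,0,0,0,-0.2],[0,0,0,0,-0.2],[0,0,0,0,-0.2]]'
python3 -c "
from h import *
S=look()"
```

```text
clock: 17.23
tcp_pos: [0.5783, -0.0678, 0.1302]
orientation: [3.131, -0.252, 0.0]
contact_force: [-0.1, 0.4, 0.5]
grip_width: 0.0339
gripper_force: 0.0
clock: 17.73
tcp_pos: [0.5782, -0.0681, 0.1301]
orientation: [3.131, -0.253, 0.0]
contact_force: [0.2, 0.3, 0.0]
grip_width: 0.0348
gripper_force: 0.0
17.7833 [ 0.5782 -0.0681  0.1301] [ 0.2  0.7 -0.8]
[(20, [292.9, 155.7], [289, 153, 7, 7]), (17, [297.8, 164.5], [293, 162, 10, 5]), (111, [267.9, 172.2], [262, 164, 11, 17])]
```

```bash
python3 -m crank '[[-0.004,-0.025,0,0,-0.2],[-0.004,-0.025,0,0,-0.2],[-0.004,-0.025,-0.01,0,-0.2],[-0.002,-0.015,-0.01,0,-0.2],[0,0,0,0,-0.2],[0.004,0.025,0,0,-0.2],[0,0,0,0,-0.2],[0,0,0,0,-0.2]]'; python3 -m crank '[[0,0,0,0,-0.2],[0,0,0,0,-0.2],[0,0,0,0,-0.2],[0,0,0,0,-0.2],[0,0,0,0,-0.2],[0,0,0,0,-0.2]]'
python3 -c "
from h import *
S=look()"
```

```text
clock: 18.45
tcp_pos: [0.5764, -0.0804, 0.1262]
orientation: [-3.131, 0.251, -0.0]
contact_force: [0.2, 0.3, -0.5]
grip_width: 0.0343
gripper_force: 0.0
clock: 18.95
tcp_pos: [0.5762, -0.0811, 0.1261]
orientation: [3.131, -0.253, 0.0]
contact_force: [-0.0, -0.3, 0.4]
grip_width: 0.0341
gripper_force: 0.0
19.0 [ 0.5762 -0.0812  0.1261] [-0.2 -1.   0.7]
[(32, [295.6, 161.7], [289, 156, 14, 11]), (112, [270.6, 171.6], [264, 162, 11, 18])]
```

```bash
cat >> h.py <<'E'
def blue(S): return max(blobs(S,(105,120,40),(130,255,255),(150,180,250,270),50))
def tilt(S):
    P=cv2.imread("pics/placed.png"); Q=S.copy(); Q[130:290,150:390]=cv2.resize(P,(240,160),interpolation=cv2.INTER_AREA)
    a,b=blue(Q),blue(S); ref,cur=np.array(a[1]),np.array(b[1])
    d=np.array([.156,.988]);piv=np.array([.595,.037])
    f=lambda t:np.array(proj("side",[*(piv+d*(.13*np.cos(t)-.03*np.sin(t)-.0)),.085+.03+.13*np.sin(t)+.04]))
    ts=np.linspace(-.2,.2,801); pr=np.array([f(t)-f(-.2) for t in ts])
    e=np.linalg.norm(pr-(cur-ref),axis=1);k=e.argmin();print("blue",a[:2],b[:2],"tilt",ts[k].round(4),"res",e[k].round(2))
E
python3 -c "
from h import *
S=look();tilt(S);cv2.imwrite('pics/t1.png',S)"
```

```text
19.05 [ 0.5762 -0.0811  0.1261] [ 0.4  1.  -0.7]
[(32, [295.9, 162.0], [290, 156, 13, 11]), (111, [270.7, 171.6], [264, 162, 11, 18])]
blue (656, [205.5, 242.3]) (670, [204.7, 238.2]) tilt -0.0935 res 0.09
```

```bash
python3 -m crank '[[-0.004,-0.025,-0.01,0,-0.2],[-0.004,-0.025,-0.01,0,-0.2],[-0.003,-0.02,0,0,-0.2],[-0.0015,-0.01,0,0,-0.2],[0,0,0,0,-0.2],[0.004,0.025,0,0,-0.2],[0,0,0,0,-0.2],[0,0,0,0,-0.2]]'; python3 -m crank '[[0,0,0,0,-0.2],[0,0,0,0,-0.2],[0,0,0,0,-0.2],[0,0,0,0,-0.2],[0,0,0,0,-0.2],[0,0,0,0,-0.2]]'
python3 -c "
from h import *
S=look();tilt(S)"
```

```text
clock: 19.72
tcp_pos: [0.5747, -0.0914, 0.1222]
orientation: [-3.131, 0.251, -0.0]
contact_force: [0.2, -1.0, -0.1]
grip_width: 0.034
gripper_force: 0.0
clock: 20.22
tcp_pos: [0.5745, -0.0922, 0.1221]
orientation: [3.131, -0.253, -0.0]
contact_force: [-0.5, 0.7, -0.0]
grip_width: 0.0344
gripper_force: 0.0
20.2667 [ 0.5745 -0.0922  0.1221] [-0.7 -0.4  0.4]
[(28, [296.5, 163.7], [292, 160, 11, 7]), (113, [272.7, 171.3], [267, 162, 11, 18])]
blue (656, [205.5, 242.3]) (672, [204.5, 236.0]) tilt -0.042 res 0.1
```

```bash
python3 -m crank '[[-0.004,-0.025,0,0,-0.2],[-0.004,-0.025,0,0,-0.2],[-0.0025,-0.015,0,0,-0.2],[0,0,0,0,-0.2],[0,0,0,0,-0.2],[0.004,0.025,0,0,-0.2],[0,0,0,0,-0.2],[0,0,0,0,-0.2]]'; python3 -m crank '[[0,0,0,0,-0.2],[0,0,0,0,-0.2],[0,0,0,0,-0.2],[0,0,0,0,-0.2],[0,0,0,0,-0.2],[0,0,0,0,-0.2],[0,0,0,0,-0.2]]'
python3 -c "
from h import *
S=look();tilt(S)"
```

```text
clock: 20.93
tcp_pos: [0.5733, -0.0994, 0.1222]
orientation: [-3.131, 0.251, -0.0]
contact_force: [0.1, -1.0, -0.4]
grip_width: 0.0345
gripper_force: 0.0
clock: 21.52
tcp_pos: [0.5731, -0.1002, 0.1221]
orientation: [3.131, -0.253, -0.0]
contact_force: [-0.3, 0.7, 0.4]
grip_width: 0.0344
gripper_force: 0.0
21.5667 [ 0.5732 -0.1001  0.1221] [0.8 0.1 0.2]
[(56, [293.7, 164.0], [286, 158, 17, 12]), (130, [274.8, 170.9], [269, 162, 11, 18])]
blue (656, [205.5, 242.3]) (684, [204.4, 232.9]) tilt 0.026 res 0.11
```

```bash
python3 -m crank '[[0,0,0.05,0,-0.2],[0,0,0.1,0,-0.2],[0,0,0.1,0,-0.2],[0,0,0.1,0,-0.2],[0,0,0.05,0,-0.2],[0,0,0,0,-0.2],[0,0,0,0,-0.2],[0,0,0,0,-0.2]]'; python3 -m crank '[[0,0,0,0,-0.2],[0,0,0,0,-0.2],[0,0,0,0,-0.2],[0,0,0,0,-0.2],[0,0,0,0,-0.2]]'
python3 -c "
from h import *
S=look();tilt(S)
cv2.imwrite('pics/lev.png',cv2.resize(S[135:195,240:320],None,fx=10,fy=10,interpolation=cv2.INTER_CUBIC))"
```

```text
clock: 22.23
tcp_pos: [0.5724, -0.1001, 0.201]
orientation: [3.131, -0.253, -0.003]
contact_force: [0.1, 0.1, 0.1]
grip_width: 0.0342
gripper_force: 0.0
clock: 22.65
tcp_pos: [0.5731, -0.1001, 0.2018]
orientation: [-3.131, 0.253, 0.001]
contact_force: [-0.1, 0.0, 0.1]
grip_width: 0.0341
gripper_force: 0.0
22.7 [ 0.5731 -0.1001  0.2019] [-0.1 -0.5 -0.7]
[(55, [293.7, 164.1], [286, 159, 17, 11]), (174, [273.8, 169.5], [268, 161, 12, 19])]
blue (656, [205.5, 242.3]) (683, [204.5, 232.9]) tilt 0.026 res 0.01
```

View pics/lev.png

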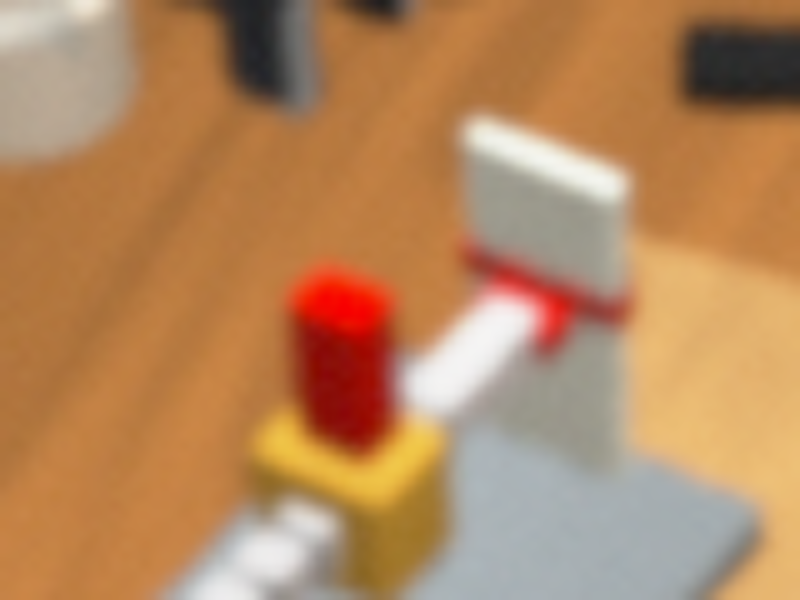

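The cap at the beam end sits slightly below the plate's red line, at crop (520,315) against the line at (548,280). That agrees with the tilt of +0.026 from the jar's height, so the counterpoise must come back about 3.5 mm.

```bash
python3 -m crank '[[0,0,-0.1,0,-0.2],[0,0,-0.1,0,-0.2],[0,0,-0.1,0,-0.2],[0,0,-0.07,0,-0.2],[0,0,-0.03,0,-0.2],[0,0,0,0,-0.2],[0,0,0,0,-0.2]]'; python3 -m crank '[[0.003,0.02,0,0,-0.2],[0.003,0.02,0,0,-0.2],[0.0015,0.01,0,0,-0.2],[0,0,0,0,-0.2],[0,0,0,0,-0.2],[-0.003,-0.02,0,0,-0.2],[0,0,0,0,-0.2],[0,0,0,0,-0.2]]';python3 -m crank '[[0,0,0,0,-0.2],[0,0,0,0,-0.2],[0,0,0,0,-0.2],[0,0,0,0,-0.2],[0,0,0,0,-0.2],[0,0,0,0,-0.2],[0,0,0,0,-0.2]]'
python3 -c "
from h import *
S=look();tilt(S)"
```

```text
clock: 23.28
tcp_pos: [0.5735, -0.1001, 0.1225]
orientation: [-3.131, 0.253, -0.001]
contact_force: [-0.1, 0.4, 0.0]
grip_width: 0.0344
gripper_force: 0.0
clock: 23.95
tcp_pos: [0.5739, -0.0949, 0.1221]
orientation: [3.131, -0.255, -0.0]
contact_force: [0.5, 0.1, -0.3]
grip_width: 0.0341
gripper_force: 0.0
clock: 24.53
tcp_pos: [0.5741, -0.0941, 0.1221]
orientation: [3.131, -0.253, -0.0]
contact_force: [0.2, -0.2, -0.1]
grip_width: 0.034
gripper_force: 0.0
24.5833 [ 0.5741 -0.094   0.1221] [ 0.1 -0.1 -0.1]
[(56, [293.6, 164.0], [286, 158, 17, 12]), (144, [274.9, 169.8], [269, 160, 11, 20])]
blue (656, [205.5, 242.3]) (684, [204.4, 232.9]) tilt 0.026 res 0.11
```

No contact yet at a net +10 mm. I go 4 + 3.5 mm further.

```bash
python3 -m crank '[[0.003,0.02,0,0,-0.2],[0.003,0.018,0,0,-0.2],[0,0,0,0,-0.2],[0,0,0,0,-0.2],[-0.003,-0.02,0,0,-0.2],[0,0,0,0,-0.2],[0,0,0,0,-0.2],[0,0,0,0,-0.2]]';python3 -m crank '[[0,0,0,0,-0.2],[0,0,0,0,-0.2],[0,0,0,0,-0.2],[0,0,0,0,-0.2],[0,0,0,0,-0.2],[0,0,0,0,-0.2],[0,0,0,0,-0.2],[0,0,0,0,-0.2]]'
python3 -c "
from h import *
S=look();tilt(S)"
```

```text
clock: 25.25
tcp_pos: [0.5746, -0.0908, 0.1221]
orientation: [3.131, -0.254, -0.0]
contact_force: [0.3, 0.3, -0.3]
grip_width: 0.0342
gripper_force: 0.0
clock: 25.92
tcp_pos: [0.5747, -0.0905, 0.1221]
orientation: [3.131, -0.253, 0.0]
contact_force: [0.6, 0.3, -0.4]
grip_width: 0.034
gripper_force: 0.0
25.9667 [ 0.5747 -0.0905  0.1221] [-0.5  1.3  0.3]
[(55, [293.7, 164.1], [286, 159, 17, 11]), (153, [274.6, 169.6], [269, 160, 11, 20])]
blue (656, [205.5, 242.3]) (683, [204.4, 232.9]) tilt 0.026 res 0.11
```

```bash
python3 -m crank '[[0.003,0.02,0,0,-0.2],[0.003,0.016,0,0,-0.2],[0,0,0,0,-0.2],[0,0,0,0,-0.2],[-0.003,-0.02,0,0,-0.2],[0,0,0,0,-0.2],[0,0,0,0,-0.2],[0,0,0,0,-0.2]]';python3 -m crank '[[0,0,0,0,-0.2],[0,0,0,0,-0.2],[0,0,0,0,-0.2],[0,0,0,0,-0.2],[0,0,0,0,-0.2],[0,0,0,0,-0.2],[0,0,0,0,-0.2],[0,0,0,0,-0.2]]'
python3 -c "
from h import *
S=look();tilt(S)"
```

```text
clock: 26.63
tcp_pos: [0.5752, -0.0876, 0.1221]
orientation: [3.131, -0.254, -0.0]
contact_force: [-0.2, -0.3, 0.5]
grip_width: 0.0342
gripper_force: 0.0
clock: 27.3
tcp_pos: [0.5753, -0.0873, 0.1221]
orientation: [3.131, -0.253, 0.0]
contact_force: [-0.4, -0.0, -0.5]
grip_width: 0.034
gripper_force: 0.0
27.35 [ 0.5753 -0.0873  0.1221] [-0.3 -0.3 -0.3]
[(56, [293.6, 164.0], [286, 158, 17, 12]), (154, [274.4, 169.8], [269, 161, 11, 19])]
blue (656, [205.5, 242.3]) (684, [204.4, 232.9]) tilt 0.026 res 0.11
```

```bash
python3 -m crank '[[0.003,0.02,0,0,-0.2],[0.003,0.018,0,0,-0.2],[0,0,0,0,-0.2],[0,0,0,0,-0.2],[-0.003,-0.02,0,0,-0.2],[0,0,0,0,-0.2],[0,0,0,0,-0.2],[0,0,0,0,-0.2]]';python3 -m crank '[[0,0,0,0,-0.2],[0,0,0,0,-0.2],[0,0,0,0,-0.2],[0,0,0,0,-0.2],[0,0,0,0,-0.2],[0,0,0,0,-0.2],[0,0,0,0,-0.2],[0,0,0,0,-0.2]]'
python3 -c "
from h import *
S=look();tilt(S);print(onz('side',273.8,169.7,.137))"
```

```text
clock: 28.02
tcp_pos: [0.5758, -0.084, 0.1221]
orientation: [3.131, -0.254, -0.0]
contact_force: [0.2, 0.0, 0.4]
grip_width: 0.0343
gripper_force: 0.0
clock: 28.68
tcp_pos: [0.5759, -0.0837, 0.1221]
orientation: [3.131, -0.253, 0.0]
contact_force: [0.5, 0.7, 0.6]
grip_width: 0.034
gripper_force: 0.0
28.7333 [ 0.5759 -0.0837  0.1221] [-0.5  0.5 -0.3]
[(56, [293.6, 164.0], [286, 158, 17, 12]), (158, [274.1, 169.9], [269, 161, 12, 19])]
blue (656, [205.5, 242.3]) (683, [204.4, 232.9]) tilt 0.026 res 0.11
[ 0.57397864 -0.09860052  0.137     ]
```

The fingers are skimming over the fin, which is lower now that the beam is level. I re-centre on it (y ≈ -0.099), go 12 mm lower and approach again.

```bash
python3 -m crank '[[-0.003,-0.02,0.03,0,-0.2],[-0.004,-0.028,0,0,-0.2],[-0.004,-0.028,0,0,-0.2],[0,0,0,0,-0.2],[0,0,-0.04,0,-0.2],[0,0,-0.03,0,-0.2],[0,0,-0.02,0,-0.2],[0,0,0,0,-0.2]]';python3 -m crank '[[0.003,0.02,0,0,-0.2],[0.003,0.02,0,0,-0.2],[0,0,0,0,-0.2],[-0.003,-0.02,0,0,-0.2],[0,0,0,0,-0.2],[0,0,0,0,-0.2],[0,0,0,0,-0.2],[0,0,0,0,-0.2]]'
python3 -c "
from h import *
S=look();tilt(S)"
```

```text
clock: 29.4
tcp_pos: [0.5725, -0.0985, 0.1084]
orientation: [-3.131, 0.252, 0.004]
contact_force: [-0.7, -0.7, -0.2]
grip_width: 0.034
gripper_force: 0.0
clock: 30.07
tcp_pos: [0.5743, -0.0949, 0.1102]
orientation: [-3.131, 0.253, -0.0]
contact_force: [-0.3, -0.1, 0.2]
grip_width: 0.0343
gripper_force: 0.0
30.1167 [ 0.5743 -0.0949  0.1101] [ 0.1  0.3 -0.5]
[(44, [294.0, 163.4], [286, 158, 17, 10]), (120, [274.5, 169.7], [269, 161, 11, 19])]
blue (656, [205.5, 242.3]) (680, [204.5, 234.4]) tilt -0.0065 res 0.03
```

```bash
python3 -m crank '[[-0.001,-0.008,0,0,-0.2],[0,0,0.05,0,-0.2],[0,0,0.1,0,-0.2],[0,0,0.15,0,-0.2],[0,0,0.15,0,-0.2],[0,0,0.15,0,-0.2],[0,0,0.1,0,-0.2],[0,0,0,0,-0.2]]'; python3 -m crank '[[-0.1,-0.15,0,0,-0.2],[-0.1,-0.15,0,0,-0.2],[-0.1,-0.15,0,0,-0.2],[-0.1,-0.15,0,0,-0.2],[-0.05,-0.15,0,0,-0.2],[0,-0.15,0,0,-0.2],[0,-0.15,0,0,-0.2],[0,0,0,0,-0.2]]'; python3 -m crank '[[0,0,0,0,-0.2],[0,0,0,0,-0.2],[0,0,0,0,-0.2]]'
python3 -c "
from h import *
S=look();tilt(S);T=r.grab_frame('top')
print(blobs(T,(0,130,70),(10,255,255),(280,110,400,170),3))
A=cv2.resize(S[135:195,240:320],(720,540),interpolation=cv2.INTER_CUBIC)
cv2.imwrite('pics/fin.png',A)
d=np.array([-.156,-.988]);piv=np.array([.595,.037])
for t in(-.03,0,.03):
  print(t,[proj('top',[*(piv+d*(s*np.cos(t)+.05*np.sin(t))),.085-s*np.sin(t)+.05*np.cos(t)]) for s in(.13,)])
"
```

```text
clock: 30.78
tcp_pos: [0.577, -0.0966, 0.2563]
orientation: [3.131, -0.253, 0.015]
contact_force: [0.3, 0.1, -0.0]
grip_width: 0.034
gripper_force: 0.0
clock: 31.45
tcp_pos: [0.4818, -0.3136, 0.2502]
orientation: [3.127, -0.266, -0.001]
contact_force: [-0.0, -0.9, -0.3]
grip_width: 0.0339
gripper_force: 0.0
clock: 31.7
tcp_pos: [0.4844, -0.305, 0.2501]
orientation: [-3.131, 0.25, 0.0]
contact_force: [-0.3, 0.5, -0.5]
grip_width: 0.0341
gripper_force: 0.0
31.75 [ 0.4845 -0.3049  0.2502] [ 0.6 -0.3 -0.2]
[(42, [294.0, 163.6], [286, 159, 17, 9]), (174, [272.7, 169.7], [267, 161, 12, 19])]
blue (656, [205.5, 242.3]) (677, [204.5, 234.2]) tilt -0.002 res 0.02
[(100, [334.4, 136.0], [331, 129, 8, 16]), (48, [370.8, 145.8], [367, 141, 8, 11]), (8, [372.9, 155.1], [372, 153, 4, 4])]
-0.03 [(np.float64(332.315346950056), np.float64(137.54153820254203))]
0 [(np.float64(332.9622331981541), np.float64(138.07650200059535))]
0.03 [(np.float64(333.5559558464601), np.float64(138.6068585124326))]
```

View pics/fin.png

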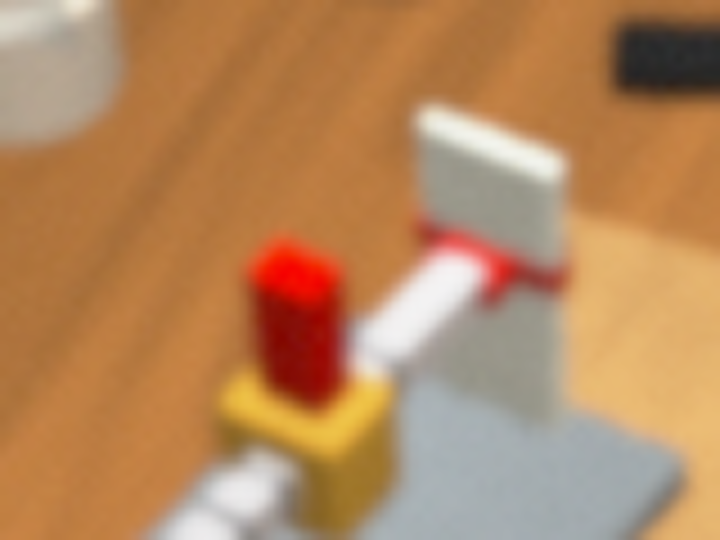

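The tip now meets the red line, at crop (470,255) with the line at (490,260). In the top view its row is 145.8, midway between the two stops (150.9 and 140.8), so the beam is level and free.

```bash
python3 -c "
from bench import r
print(r.hand_in())"
```

```text
the job is handed in; nothing more can be done
None
```

The blue-lidded jar stands upright near the middle of the pan, and the beam rests level on its own (measured tilt about -0.002 rad). I handed the job in at about 32 s with the arm clear; the hand-in gave no verdict.

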